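# Flick the hay-ration thumbwheel to its red tab

### The job

Hay has been put in the rack, so bring the ration counter up to date: with a fingertip, gently flick the tabs of its thumbwheel forwards, the way the yellow arrows on its base point, click by click, until the red tab stands straight up between the two yellow pointers, and do not run past it. Only flick the wheel: do not lift, tip or shove the counter, and leave the things around it where they are.

Things in the scene. Friction and masses are not known exactly. Their poses are not given: they have to be found in the camera images.
- ration_counter: Ration counter, 2 kg, loose on the plywood. Grey base 170 x 130 x 12 mm; origin under its centre, z up. Its x is forwards: the way the two yellow arrows on the base point and the top of the wheel must travel, away from the robot within 0.6 rad. y: along the wheel's axle. Two aluminium cheeks at y = +-27.5 mm, 6 mm thick, with yellow pointers, end 98 mm above the underside and carry the wheel.
- wheel_centre (a point): Centre of the thumbwheel on its axle, 75 mm above the counter's underside; axes as the counter's. Upright wheel: grey hub of 30 mm radius, 18 mm wide; eight flat radial tabs 45 degrees apart reach 52 mm from the axle, each 5 mm thick and 20 mm wide along the axle. One is red, with a red stripe on the hub's sides; the rest are black.
- top_tab (a point): Tip of whichever tab is upright at rest: fixed on the counter, 52 mm above the axle; axes as the counter's. The tabs before and behind then reach only 39 mm above the axle, 37 mm to either side. A fingertip let down behind the upright tab, ending 43 to 46 mm above the axle, and pushed level forwards to 25 to 35 mm past the axle turns the wheel just one click; the tab slips away under it.
- day_wheel (a joint): Wheel angle, rad: 0 = red tab straight up between the pointers (goal), growing as the top goes forwards. One click is 0.785, held by a sprung detent: a tab tip takes 1 to 4 N; past half a click it snaps on, before that it snaps back. Turns both ways. Starts two to four clicks short: -1.571, -2.356 or -3.142 (red tab level backwards, down backwards or straight down).
- red_tab_tip (a point): Middle of the outer edge of the red tab, 52 mm from the axle; turns with the wheel.
- chew_stick: Bamboo chew stick 140 x 16 x 16 mm lying loose beside the ration counter, on its +y side; origin under its middle, long axis x. To be left alone.
- spring_clip: Red metal spring clip 85 x 35 x 20 mm lying loose beside the ration counter, on its -y side; origin under its middle. To be left alone.
- grooming_rake: Green plastic grooming rake, 135 mm long, 90 mm wide head, 22 mm high, loose, beyond the ration counter; origin under the head's neck. To be left alone.
- pellet_jar: Pellet jar, 76 mm across and 110 mm high, loose, to the robot's left; origin under its middle. To be left alone.
- food_bowl: Blue ceramic bowl, 120 mm across and 45 mm high, loose, to the robot's right; origin under its middle. To be left alone.
- scoop_cup: Orange plastic scoop cup, 70 mm across and high, loose, to the robot's right; origin under its middle. To be left alone.
Mind the look-alikes: they are no part of the job. Of the things like the ration_counter, leave any that is green or purple; of the rest the larger one is meant.

How it is judged:
By the outcome, as a careful person would: the job done as asked, in the order asked, and still so for the second after the job is handed in, with the robot touching nothing.
It also fails if it takes over 54 s, if anything falls off the work surface, if the arm or the gripper's body presses on something with over 40 N, if the wrist force passes 120 N, or if a joint passes its speed limit or range.

### The arm

A 7-joint arm with a two-finger parallel gripper is mounted at the origin on the work surface. World frame = base frame: x ahead of the robot, y to its left, z up, the work surface at z = 0. Lengths are in m, angles in rad, forces in N, time in s.
With the tool pointing down it reaches from about 0.4 to 0.85 m from the base axis. Payload 10.4 kg.
Tool frame: the origin (TCP) lies at the very end of the fingers, on their centre line; the grasp point (between the pads) lies 19 mm behind it; z points along the fingers, y is the direction in which the jaws open and shut (so a half turn about z gives the same grasp; the last joint's range is limited). The gripper opens to 87 mm and grips with 3 to 60 N. Pads are 19 mm wide; open, the fingers measure 117 mm over their backs; the gripper's body (75 mm by 190 mm) begins 51 mm behind the grasp point.
Start: joints at [-1.299, 0.332, -0.065, 1.46, 0.022, 1.35, -0.088], TCP at [0.182, 0.598, 0.223] pointing down, gripper open.
Joint ranges: [-2.6, 2.6], [-0.5, 2.12], [-1.47, 1.34], [0.16, 2.42], [-1.27, 4.41], [0.06, 2.06], [-2.6, 2.6]. Speed limits (rad/s): [2.22, 2.22, 2.79, 2.79, 3.14, 3.14, 3.14].

### API

Orientations are given as a unit quaternion [x, y, z, w].
In Python, from bench import r, eyes, job gives the robot as it stands. The module is installed in compiled form; this text tells all that it offers.
- The arm moves only by the tool play_rows, never from a script. Its argument "motion" is a list of rows, each a list of 7 numbers: the shift along the tool's x, y, z as a fraction of full scale, then the turn, a rotation vector about the tool's x, y, z as a fraction of full scale, then the opening in per cent of the stroke, from 0 (shut) to 100 (fully open). A call has 1 to 5 rows; each row is the pose to reach, as a shift and turn from the pose commanded when the call began, along the tool's axes at that moment; what a row does not reach only later rows make up. Full scale, the value 1, is 0.2 m for a shift and 90 degrees for a turn. A row lasts 1/8 s, in which the tool goes at most 62.5 mm and 10.7 degrees, less where a joint would pass 70% of its speed; a pose out of reach is approached as far as the arm can. A call with a number of a shift or a turn outside -1 to 1 is refused whole. A call with a gripper value outside its range is refused whole. The fingers move at their own pace and stop on an object; "squeeze" is the grip in N (left out, the last holds). Time passes only in rows, so rows that repeat a pose let the fingers close. It gives the time, the measured TCP pose, the force and the opening at its end, in the units of the state.
- r.read_state(): the state, without advancing time (a new reading comes with each control period).
- eyes.camera(name): name is "scene" or "side" or "wrist"; returns a dict with "image" (480x640x3 uint8, red, green, blue), "mtx" (3x3 intrinsics, pixels), "R" (3x3) and "t" (3): a world point X has camera coordinates R X + t. Camera axes: x right, y down, z forward; pixel columns grow to the right and rows downward; lengths in m; the calibration is good to about 2 mm. The wrist camera is an equidistant fisheye: a pixel r from the principal point sees the ray r / f radians off the axis. A picture is of the moment at which its call begins. There is no depth.
- job.close_job(): hands the job in, once; it reports no verdict.
Trained networks look in a picture, given as the dict that the camera call returned (one of the last four; its "shot" number tells which), for a name from the list of things; names that differ only in an ending like _2 or _b are one class to them, and where a whole thing is asked for, a point or a joint stands for the part that bears it (a point fixed in the world has none). Each returns a list of dicts, best first, with "p" (0 to 1); they miss things now and then, are a little off and sometimes report something else, mostly with a low value. They report only what shows in the picture. A call takes as long as a camera call. They do not tell look-alikes from the thing itself.
- eyes.regions_of(picture, label): "region" (480x640 bool, what is visible of it) and "xy" ([column, row] in pixels, amid what is visible of it).
- eyes.landmark_of(picture, label): "xy" ([column, row] in pixels: a listed point, or the origin of a listed thing).
The state is a dict: "time": time; "joint_positions": joint angles; "joint_vel": joint speeds; "joint_torque": joint torques, N m; "ee_pos": TCP position; "eef_rot": TCP orientation; "ft_force": force on the tool from outside, world axes, zero at the start; "torque": the same for the moment, N m; "width": finger opening in m.
Only numpy, scipy, OpenCV 4.12 (cv2) and the standard library are available. Lean on these libraries where they do the work, as an engineer would, in place of code of your own. Each camera call takes 0.05 s, during which the arm holds its last target. There are 200 camera calls.

## Working session

There is one attempt and no reset: what is moved stays moved. The work goes in short steps, Python scripts to look and compute and a tool call to move; the robot and the scene stay as the last step left them, time stands still between calls to the robot, and variables do not carry over. Pictures are saved under pics/ and viewed, about 8 in all and at most 12, crops included, and the job is handed in when it is done.

Besides the shell and the picture viewer there is one more tool, called by a JSON object that holds its "fn" and its "kwargs", one argument or row to a line. play_rows: Moves the arm, as the interface text tells. Shift numbers are shares of 0.2 m and turn numbers shares of 90 degrees, none past 1 either way. Its arguments: {"type":"object","properties":{"motion":{"type":"array","items":{"type":"array","items":{"type":"number"}}},"squeeze":{"type":"number"}},"required":["motion"]}

```bash
mkdir -p pics; cat > h.py <<'E'
import numpy as np, cv2
from bench import r, eyes, job
def ray(p,xy):
    K=p["mtx"];d=np.linalg.inv(K)@np.array([xy[0],xy[1],1.]);R=np.array(p["R"]);return -R.T@p["t"],R.T@d
def tri(obs):
    A=np.zeros((3,3));b=np.zeros(3);L=[]
    for p,xy in obs:
        c,d=ray(p,xy);d=d/np.linalg.norm(d);M=np.eye(3)-np.outer(d,d);A+=M;b+=M@c;L.append((M,c))
    X=np.linalg.solve(A,b);return X,[np.linalg.norm(M@(X-c)) for M,c in L]
def proj(p,X):
    q=np.array(p["R"])@X+p["t"];q=p["mtx"]@q;return q[:2]/q[2]
def save(img,n):cv2.imwrite("pics/"+n,img[...,::-1])
E
python3 - <<'E'
from h import *
s=r.read_state();print(s["time"],s["ee_pos"],s["eef_rot"],s["width"])
P={n:eyes.camera(n) for n in("scene","side")}
for n,p in P.items():
    save(p["image"],n+"1.png")
    for l in("ration_counter","wheel_centre","top_tab","red_tab_tip","chew_stick"):
        print(n,l,[(np.round(d["xy"],1),round(d["p"],2)) for d in eyes.landmark_of(p,l)])
E
```

```text
0.0 [0.18148168 0.59764965 0.22173762] [ 1.46876518e-01  9.89154563e-01 -7.30041433e-04 -7.44187942e-05] 0.0870300316115857
scene ration_counter [(array([305.5, 293.6]), 0.98), (array([307.1, 181.5]), 0.98), (array([199.7, 326. ]), 0.81), (array([255.4, 253. ]), 0.69)]
scene wheel_centre [(array([305.8, 276.6]), 0.96), (array([196.6, 316. ]), 0.7), (array([251.2, 234.3]), 0.63), (array([307.9, 157.5]), 0.6)]
scene top_tab [(array([246.9, 228.5]), 0.84), (array([194.6, 305.4]), 0.79), (array([309.9, 257.7]), 0.7), (array([302.6, 147.1]), 0.65)]
scene red_tab_tip [(array([311.2, 287.2]), 0.81), (array([305.2, 147.4]), 0.73), (array([249.9, 225.3]), 0.7), (array([189.8, 303.7]), 0.59)]
scene chew_stick [(array([322.5, 259.3]), 0.88), (array([161.8, 407.5]), 0.61), (array([391.2, 330.1]), 0.57), (array([310.1, 286.5]), 0.17)]
side ration_counter [(array([164.1, 267.4]), 0.95), (array([263.2, 345.2]), 0.81), (array([370.9, 416.8]), 0.69), (array([347.7, 305.5]), 0.55), (array([351. , 299.4]), 0.38)]
side wheel_centre [(array([266.8, 327.8]), 0.85), (array([349.5, 282.3]), 0.77), (array([371.6, 401.8]), 0.76), (array([161.6, 244.9]), 0.56)]
side top_tab [(array([352. , 265.1]), 0.79), (array([261.4, 316.3]), 0.66), (array([374.9, 386.7]), 0.62)]
side red_tab_tip [(array([374.6, 387.6]), 0.86), (array([262.1, 315.6]), 0.78), (array([347.8, 298.9]), 0.76), (array([155.6, 230.3]), 0.7)]
side chew_stick [(array([304.8, 286.2]), 0.75)]
```

View pics/scene1.png

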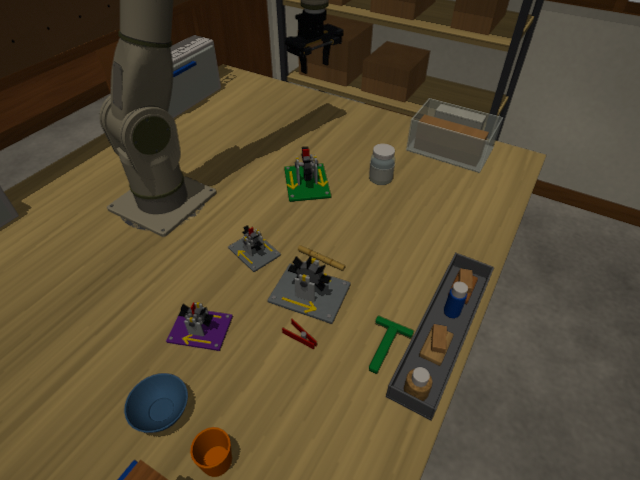

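View pics/side1.png

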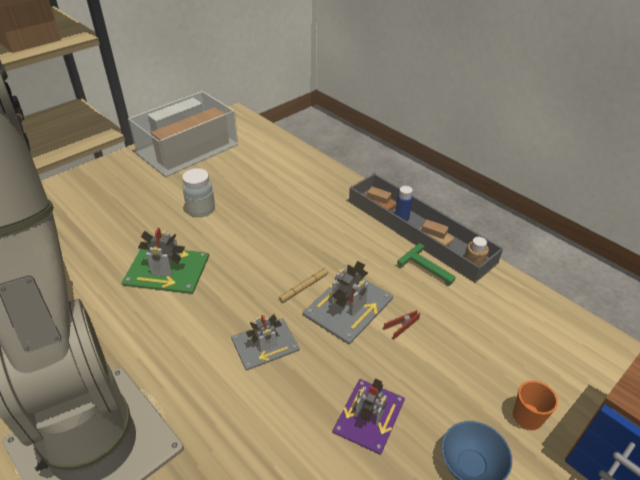

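The larger grey counter is at scene (305,293) and side (348,305). The small grey, green and purple ones are decoys. Next I'll triangulate it and zoom in.

```bash
python3 - <<'E'
from h import *
p=eyes.camera("scene");q=eyes.camera("side")
for n,a,b in(("origin",(305.5,293.6),(347.7,305.5)),("wheel",(305.8,276.6),(349.5,282.3)),("top",(309.9,257.7),(352,265.1)),("red",(311.2,287.2),(347.8,298.9)),("stick",(322.5,259.3),(304.8,286.2))):
    X,e=tri([(p,a),(q,b)]);print(n,X.round(4),np.round(e,4))
A=cv2.resize(p["image"][235:335,255:365],None,fx=5,fy=5,interpolation=cv2.INTER_CUBIC)
B=cv2.resize(q["image"][250:350,290:400],None,fx=5,fy=5,interpolation=cv2.INTER_CUBIC)
for I in(A,B): I[:]=np.clip(I.astype(float)*1.6,0,255)
save(np.hstack([A,B])[:, :],"crop1.png"); 
save(cv2.resize(np.vstack([A,B]),None,fx=.6,fy=.6),"c2.png")
save(A,"A.png");save(B,"B.png")
E
```

```text
origin [ 0.5608 -0.0849  0.0061] [0.0025 0.0025]
wheel [ 0.5641 -0.084   0.0752] [0.0048 0.0048]
top [ 0.5686 -0.0778  0.1283] [0.0024 0.0024]
red [ 0.5684 -0.0738  0.0183] [0.0015 0.0015]
stick [ 0.5371  0.0351 -0.0021] [0.0025 0.0025]
```

View pics/A.png

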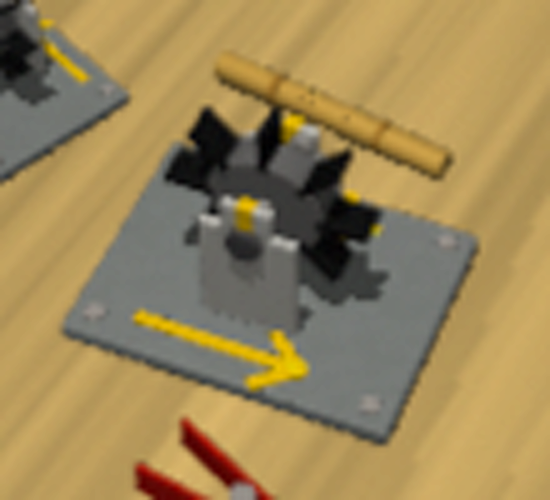

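View pics/B.png

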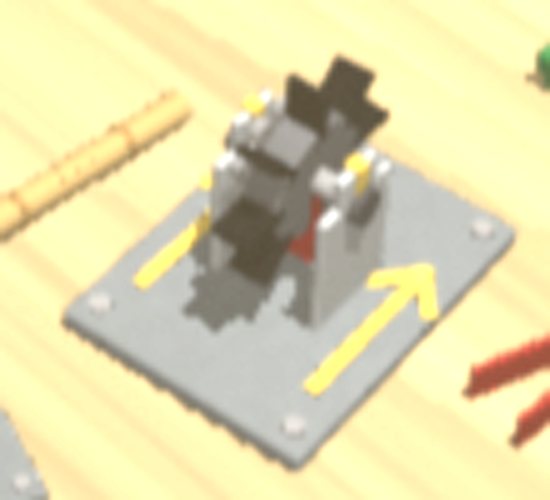

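```bash
cat > fit.py <<'E'
from h import *
from scipy.optimize import least_squares
p=eyes.camera("scene");q=eyes.camera("side")
# model coords: x fwd,y left
a,b=.085,.065
obs=[(p,(-a,-b,.012),(68,325),(255,235)),(p,(a,-b,.012),(383,432),(255,235)),(p,(a,b,.012),(476,236),(255,235)),
(q,(-a,b,.012),(68,313),(290,250)),(q,(-a,-b,.012),(298,458),(290,250)),(q,(a,-b,.012),(512,235),(290,250))]
def T(v,m):
    c,s=np.cos(v[2]),np.sin(v[2]);return np.array([v[0]+c*m[0]-s*m[1],v[1]+s*m[0]+c*m[1],m[2]])
f=lambda v:np.concatenate([proj(P,T(v,m))-(np.array(u)/5+o-.4*0) for P,m,u,o in obs])
R=least_squares(f,[.56,-.08,-.1]);print(R.x.round(4),R.fun.reshape(-1,2).round(2))
for P,o,n in((p,(255,235),"A"),(q,(290,250),"B")):
    print(n,"tip", [((proj(P,T(R.x,(-.052*np.sin(k),0,.075+.052*np.cos(k))))-o)*5).round().tolist() for k in(0,np.pi/4,np.pi/2,3*np.pi/4,np.pi)],
     "stripe",[((proj(P,T(R.x,(-.02*np.sin(k),-.009,.075+.02*np.cos(k))))-o)*5).round().tolist() for k in(np.pi/2,3*np.pi/4,np.pi)])
E
python3 fit.py
```

```text
[ 0.5658 -0.0808  0.146 ] [[-3.    0.27]
 [-0.12  0.89]
 [-0.25 -0.39]
 [-1.73 -1.37]
 [ 0.33 -0.3 ]
 [ 1.51 -2.89]]
A tip [[263.0, 122.0], [191.0, 122.0], [165.0, 165.0], [197.0, 224.0], [267.0, 265.0]] stripe [[219.0, 198.0], [231.0, 220.0], [259.0, 237.0]]
B tip [[307.0, 80.0], [253.0, 155.0], [228.0, 236.0], [246.0, 272.0], [295.0, 246.0]] stripe [[290.0, 202.0], [297.0, 216.0], [315.0, 207.0]]
```

```bash
python3 - <<'E'
from h import *
p=eyes.camera("scene");q=eyes.camera("side")
A=lambda u:np.array(u)/5+(255,235)-.4
B=lambda u:np.array(u)/5+(290,250)-.4
def pl(P,xy,z):
    c,d=ray(P,xy);return (c+d*(z-c[2])/d[2]).round(4)
for n,u in(("bl",(68,325)),("fl",(383,432)),("fr",(476,236))):print("scene",n,pl(p,A(u),.012))
for n,u in(("+y back",(68,313)),("-y back",(298,458)),("-y front",(512,235))):print("side",n,pl(q,B(u),.012))
print(tri([(p,A((68,325))),(q,B((298,458)))]),tri([(p,A((383,432))),(q,B((512,235)))]))
for n,P in(("s",p),("q",q)):
    print(-np.array(P["R"]).T@P["t"])
    for k in eyes.regions_of(P,"ration_counter"):
        ys,xs=np.nonzero(k["region"]);print(n,k["p"],k["xy"],xs.min(),xs.max(),ys.min(),ys.max(),len(xs))
    K=[k for k in eyes.regions_of(P,"ration_counter") if abs(k["xy"][0]-(308 if n=="s" else 347))<15 and k["xy"][1]>230]
    if K:
        c=max(cv2.findContours(K[0]["region"].astype(np.uint8),0,1)[0],key=len);print(cv2.approxPolyDP(cv2.convexHull(c),2,True)[:,0].tolist())
E
```

```text
scene bl [ 0.4955 -0.1526  0.012 ]
scene fl [ 0.6571 -0.1299  0.012 ]
scene fr [ 0.6402 -0.0042  0.012 ]
side +y back [ 0.4726 -0.0328  0.012 ]
side -y back [ 0.4903 -0.1562  0.012 ]
side -y front [ 0.6504 -0.1348  0.012 ]
(array([ 0.49349057, -0.15203247,  0.0074938 ]), [np.float64(0.0017554629320696961), np.float64(0.0017554629320696929)]) (array([ 0.65557962, -0.12934927,  0.00659591]), [np.float64(0.002306071735923258), np.float64(0.0023060717359232796)])
[ 0.93284299 -0.65560384  0.87731976]
s 0.93 [311.5, 292.0] 267 349 257 323 3378
s 0.77 [308.9, 176.3] 284 331 146 201 1717
s 0.7 [198.7, 330.1] 167 232 302 349 2123
s 0.58 [253.7, 252.6] 229 279 225 271 1272
[[295, 257], [315, 258], [349, 282], [332, 323], [268, 302], [267, 295]]
[-0.041534   -0.61104434  0.92432098]
q 0.95 [163.1, 263.6] 122 208 229 293 3481
q 0.77 [263.1, 344.1] 232 298 315 369 2226
q 0.75 [368.8, 416.4] 333 404 380 454 3236
q 0.73 [347.2, 305.1] 303 392 262 344 3771
[[359, 262], [392, 299], [348, 344], [303, 313], [340, 270]]
```

{"fn": "play_rows", "kwargs": {
  "motion": [
    [-0.18, -0.18, 0, 0, 0, 0, 0],
    [-0.36, -0.37, 0, 0, 0, 0, 0],
    [-0.53, -0.55, 0, 0, 0, 0, 0],
    [-0.71, -0.74, 0, 0, 0, 0, 0],
    [-0.89, -0.92, 0, 0, 0, 0, 0]
  ],
  "squeeze": 10
}}

```text
time: 1.72
ee_pos: [0.2991, 0.3687, 0.2228]
eef_rot: [0.147, 0.989, 0.0, 0.0]
ft_force: [0.8, -0.1, 0.0]
width: 0.0449
```

{"fn": "play_rows", "kwargs": {
  "motion": [
    [-0.18, -0.18, 0, 0, 0, 0, 0],
    [-0.36, -0.37, 0, 0, 0, 0, 0],
    [-0.53, -0.55, 0, 0, 0, 0, 0],
    [-0.71, -0.74, 0, 0, 0, 0, 0],
    [-0.89, -0.92, 0, 0, 0, 0, 0]
  ]
}}

```text
time: 2.35
ee_pos: [0.4159, 0.1409, 0.2229]
eef_rot: [0.147, 0.989, 0.0, 0.0]
ft_force: [0.7, 0.8, 0.5]
width: 0.0016
```

{"fn": "play_rows", "kwargs": {
  "motion": [
    [-0.18, -0.18, 0, 0, 0, -0.06, 0],
    [-0.36, -0.37, 0, 0, 0, -0.12, 0],
    [-0.53, -0.55, 0, 0, 0, -0.2, 0],
    [-0.71, -0.74, 0, 0, 0, -0.275, 0],
    [-0.89, -0.92, 0, 0, 0, -0.275, 0]
  ]
}}

```text
time: 2.98
ee_pos: [0.5329, -0.0868, 0.2229]
eef_rot: [-0.07, 0.998, 0.0, 0.001]
ft_force: [-0.6, 0.4, 0.3]
width: 0.0007
```

```bash
python3 - <<'E'
from h import *
s=r.read_state();print(s["time"],s["ee_pos"],s["eef_rot"],s["width"],s["joint_positions"],s["ft_force"])
w=eyes.camera("wrist");save(w["image"],"w1.png");print(w["mtx"])
for l in("ration_counter","wheel_centre","top_tab","red_tab_tip"):
    for d in eyes.landmark_of(w,l):
        K=w["mtx"];u=(np.array(d["xy"])-K[:2,2]);rr=np.linalg.norm(u);th=rr/K[0,0]
        v=np.r_[u/rr*np.sin(th),np.cos(th)];R=np.array(w["R"]);c=-R.T@w["t"];g=R.T@v
        z={"ration_counter":0,"wheel_centre":.075,"top_tab":.127,"red_tab_tip":.023}[l]
        print(l,np.round(d["xy"]),round(d["p"],2),(c+g*(z-c[2])/g[2]).round(4))
E
```

```text
2.975 [ 0.53285339 -0.08676613  0.22291599] [-6.96232316e-02  9.97573206e-01  1.55950947e-04  5.28197213e-04] 0.0006958589044474267 [-0.53622757  0.15297998  0.68470532  1.71966025 -0.10064018  1.30338731
  1.87946764] [-0.62906629  0.39420136  0.34770432]
[[371.64829954   0.         321.26080627]
 [  0.         371.64829954 243.18090374]
 [  0.           0.           1.        ]]
ration_counter [325. 248.] 0.94 [ 0.5723 -0.0775  0.    ]
ration_counter [150.  74.] 0.66 [ 0.4032 -0.294   0.    ]
ration_counter [393.  66.] 0.65 [ 0.3691 -0.0358  0.    ]
ration_counter [625. 109.] 0.61 [ 0.3315  0.2862 -0.    ]
wheel_centre [126.  66.] 0.92 [ 0.4065 -0.2832  0.075 ]
wheel_centre [326. 263.] 0.78 [ 0.564  -0.0785  0.075 ]
wheel_centre [405.  52.] 0.64 [ 0.3728 -0.0394  0.075 ]
top_tab [416.  41.] 0.86 [ 0.3767 -0.0422  0.127 ]
top_tab [105.  59.] 0.65 [ 0.4093 -0.2726  0.127 ]
top_tab [ 28. 125.] 0.6 [ 0.462  -0.3533  0.127 ]
top_tab [323. 293.] 0.58 [ 0.5701 -0.0806  0.127 ]
red_tab_tip [416.  40.] 0.82 [ 0.3428 -0.0197  0.023 ]
red_tab_tip [102.  58.] 0.61 [ 0.388  -0.3479  0.023 ]
```

View pics/w1.png

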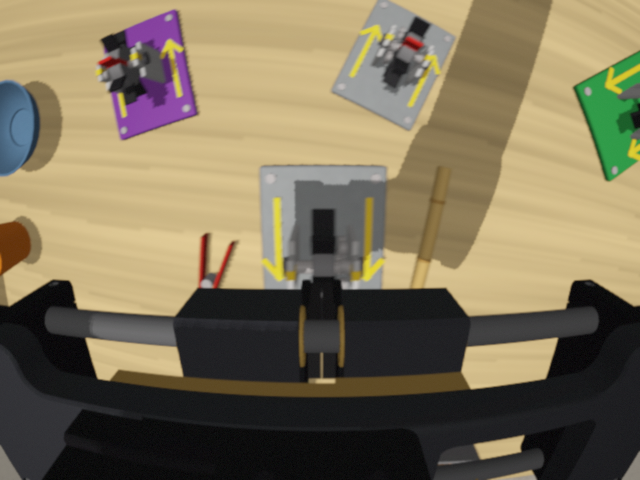

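The wrist view shows the counter's base square to the tool: its back corners are at about (262,168) and (386,166), and the axle column is near 323. I'll compute the centre from those corners.

```bash
python3 - <<'E'
from h import *
w=eyes.camera("wrist");K=w["mtx"];R=np.array(w["R"]);c=-R.T@w["t"]
def pt(xy,z):
    u=np.array(xy)-K[:2,2];rr=np.linalg.norm(u);th=rr/K[0,0];g=R.T@np.r_[u/rr*np.sin(th),np.cos(th)];return c+g*(z-c[2])/g[2]
a=pt((261,167),.012);b=pt((386.5,166),.012);print(a,b,np.linalg.norm(b-a))
d=b-a;yaw=np.arctan2(-d[0],d[1]);print("yaw",yaw,"centre",(a+b)/2+.085*np.array([np.cos(yaw),np.sin(yaw),0]))
s=r.read_state();print(s["ee_pos"],"cam",c)
C=np.array([.566,-.080]);y=.138;e=np.array(s["ee_pos"][:2])-C;print("TCP in counter",e@[np.cos(y),np.sin(y)],e@[-np.sin(y),np.cos(y)])
E
```

```text
[ 0.49238386 -0.15212444  0.012     ] [ 0.47401551 -0.02704172  0.012     ] 0.1264242174318289
yaw 0.1458075064413325 centre [ 0.56729774 -0.07723331  0.012     ]
[ 0.53198262 -0.08419194  0.22244213] cam [ 0.45841844 -0.09537875  0.38465926]
TCP in counter -0.03427063243868208 0.0005274281209823137
```

{"fn": "play_rows", "kwargs": {
  "motion": [
    [0, 0, 0.2, 0, 0, 0, 0],
    [0, 0, 0.35, 0, 0, 0, 0],
    [0, 0, 0.45, 0, 0, 0, 0],
    [0, 0, 0.51, 0, 0, 0, 0],
    [0, 0, 0.51, 0, 0, 0, 0]
  ]
}}

```text
time: 3.9
ee_pos: [0.5318, -0.0845, 0.1203]
eef_rot: [-0.069, 0.998, 0.0, -0.0]
ft_force: [-0.4, -1.0, -0.1]
width: 0.0004
```

```bash
python3 - <<'E'
from h import *
p=eyes.camera("scene");q=eyes.camera("side")
A=cv2.resize(p["image"][215:315,265:365],None,fx=4,fy=4,interpolation=cv2.INTER_CUBIC)
B=cv2.resize(q["image"][220:320,300:400],None,fx=4,fy=4,interpolation=cv2.INTER_CUBIC)
I=np.clip(np.hstack([A,B])*1.6,0,255).astype(np.uint8);save(I,"d1.png")
s=r.read_state();print(s["ee_pos"],s["ft_force"],s["time"])
print(((proj(p,np.array(s["ee_pos"]))-(265,215))*4).round(),((proj(q,np.array(s["ee_pos"]))-(300,220))*4+(400,0)).round())
E
```

```text
[ 0.53260261 -0.08495398  0.1213212 ] [-0.07149378 -0.03219102  1.05320314] 4.0
[118. 167.] [566. 227.]
```

View pics/d1.png

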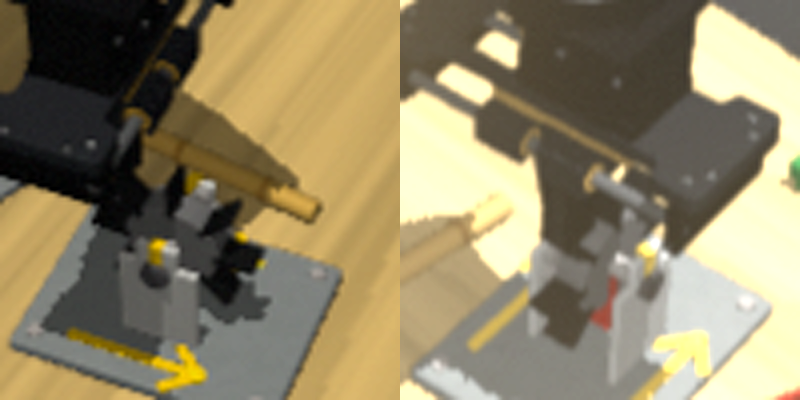

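{"fn": "play_rows", "kwargs": {
  "motion": [
    [-0.03, 0, 0.005, 0, 0, 0, 0],
    [-0.06, 0, 0.005, 0, 0, 0, 0],
    [-0.09, 0, 0.005, 0, 0, 0, 0],
    [-0.12, 0, 0.005, 0, 0, 0, 0],
    [-0.14, 0, 0.005, 0, 0, 0, 0]
  ]
}}

```text
time: 4.62
ee_pos: [0.56, -0.0815, 0.1194]
eef_rot: [-0.068, 0.998, -0.0, -0.0]
ft_force: [-1.3, -0.1, -0.1]
width: 0.0003
```

{"fn": "play_rows", "kwargs": {
  "motion": [
    [-0.03, 0, 0, 0, 0, 0, 0],
    [-0.06, 0, 0, 0, 0, 0, 0],
    [-0.09, 0, 0, 0, 0, 0, 0],
    [-0.11, 0, 0, 0, 0, 0, 0],
    [-0.13, 0, 0, 0, 0, 0, 0]
  ]
}}

```text
time: 5.25
ee_pos: [0.586, -0.0778, 0.1196]
eef_rot: [-0.069, 0.998, 0.0, 0.0]
ft_force: [-0.3, 0.5, -0.1]
width: 0.0006
```

```bash
cat > look.py <<'E'
from h import *
import sys
p=eyes.camera("scene");q=eyes.camera("side")
A=cv2.resize(p["image"][215:315,265:365],None,fx=4,fy=4,interpolation=cv2.INTER_CUBIC)
B=cv2.resize(q["image"][220:320,300:400],None,fx=4,fy=4,interpolation=cv2.INTER_CUBIC)
save(np.clip(np.hstack([A,B])*1.6,0,255).astype(np.uint8),sys.argv[1])
s=r.read_state();print(s["time"],s["ee_pos"],s["ft_force"])
e=np.array(s["ee_pos"][:2])-[.566,-.0795];print("TCP x in counter",e@[np.cos(.142),np.sin(.142)])
hsv=[]
for n,P in(("scene",p),("side",q)):
    for d in eyes.landmark_of(P,"red_tab_tip"):print(n,np.round(d["xy"],1),round(d["p"],2))
    for k in range(5):
        a=-k*np.pi/4;u=np.array([np.cos(.142),np.sin(.142),0]);print("  ",-k,proj(P,np.array([.566,-.0795,.075])+.052*(u*np.sin(a)+np.array([0,0,np.cos(a)]))).round())
E
python3 look.py e1.png
```

```text
5.35 [ 0.58606891 -0.07774434  0.11953517] [-0.51554738 -0.22135462  0.26835891]
TCP x in counter 0.020115376963078656
scene [295.9 276.8] 0.87
scene [188.3 301.7] 0.86
scene [250.9 228.6] 0.8
   0 [308. 259.]
   -1 [294. 259.]
   -2 [288. 268.]
   -3 [295. 279.]
   -4 [309. 288.]
side [340.8 305.1] 0.98
side [372.3 388.4] 0.9
side [262.1 317.2] 0.77
side [153.3 229.9] 0.72
side [350.7 283.7] 0.44
   0 [351. 266.]
   -1 [340. 281.]
   -2 [335. 297.]
   -3 [339. 304.]
   -4 [349. 299.]
```

View pics/e1.png

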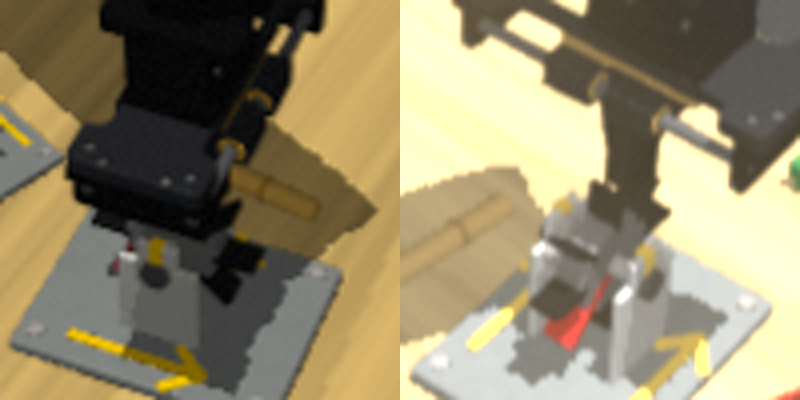

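The wheel moved one click. The red tab is now down-backwards (scene (296,277), side (341,305)), so it started four clicks short and three remain. I'll repeat the same flick.

{"fn": "play_rows", "kwargs": {
  "motion": [
    [0, 0, -0.08, 0, 0, 0, 0],
    [0, 0, -0.16, 0, 0, 0, 0],
    [0, 0, -0.16, 0, 0, 0, 0],
    [0.14, 0, -0.16, 0, 0, 0, 0],
    [0.27, 0, -0.16, 0, 0, 0, 0]
  ]
}}

```text
time: 6.08
ee_pos: [0.5313, -0.0854, 0.1513]
eef_rot: [-0.069, 0.998, -0.0, -0.0]
ft_force: [0.6, -1.3, 0.3]
width: 0.0006
```

{"fn": "play_rows", "kwargs": {
  "motion": [
    [0, 0, 0, 0, 0, 0, 0],
    [0, 0, 0.06, 0, 0, 0, 0],
    [0, 0, 0.12, 0, 0, 0, 0],
    [0, 0, 0.16, 0, 0, 0, 0],
    [0, 0, 0.16, 0, 0, 0, 0]
  ]
}}

```text
time: 6.7
ee_pos: [0.5318, -0.0853, 0.1185]
eef_rot: [-0.069, 0.998, -0.0, -0.001]
ft_force: [0.2, -1.2, 0.4]
width: 0.0003
```

{"fn": "play_rows", "kwargs": {
  "motion": [
    [-0.03, 0, 0, 0, 0, 0, 0],
    [-0.06, 0, 0, 0, 0, 0, 0],
    [-0.09, 0, 0, 0, 0, 0, 0],
    [-0.12, 0, 0, 0, 0, 0, 0],
    [-0.14, 0, 0, 0, 0, 0, 0]
  ]
}}

```text
time: 7.32
ee_pos: [0.5601, -0.0814, 0.1195]
eef_rot: [-0.069, 0.998, 0.0, -0.0]
ft_force: [-2.1, -0.4, 1.5]
width: 0.0005
```

{"fn": "play_rows", "kwargs": {
  "motion": [
    [-0.03, 0, 0, 0, 0, 0, 0],
    [-0.06, 0, 0, 0, 0, 0, 0],
    [-0.09, 0, 0, 0, 0, 0, 0],
    [-0.11, 0, 0, 0, 0, 0, 0],
    [-0.13, 0, 0, 0, 0, 0, 0]
  ]
}}

```text
time: 7.95
ee_pos: [0.586, -0.0779, 0.1196]
eef_rot: [-0.069, 0.998, 0.0, 0.0]
ft_force: [0.1, -0.5, -0.1]
width: 0.0002
```

```bash
python3 look.py e2.png
```

```text
8.05 [ 0.58604738 -0.07771953  0.11951447] [0.16336452 0.37090449 0.66869118]
TCP x in counter 0.020097581714458877
scene [189.3 304.9] 0.98
scene [249.7 229.9] 0.58
scene [290.5 267.5] 0.53
   0 [308. 259.]
   -1 [294. 259.]
   -2 [288. 268.]
   -3 [295. 279.]
   -4 [309. 288.]
side [261.8 315.6] 0.93
side [334.6 296.2] 0.83
side [373.6 386.6] 0.78
side [155.8 230.1] 0.76
   0 [351. 266.]
   -1 [340. 281.]
   -2 [335. 297.]
   -3 [339. 304.]
   -4 [349. 299.]
```

Both cameras put the red tab at -2 (scene (290,267), side (335,296)). Next flick.

{"fn": "play_rows", "kwargs": {
  "motion": [
    [0, 0, -0.08, 0, 0, 0, 0],
    [0, 0, -0.16, 0, 0, 0, 0],
    [0, 0, -0.16, 0, 0, 0, 0],
    [0.14, 0, -0.16, 0, 0, 0, 0],
    [0.27, 0, -0.16, 0, 0, 0, 0]
  ]
}}

```text
time: 8.78
ee_pos: [0.5313, -0.0854, 0.1513]
eef_rot: [-0.069, 0.998, -0.0, -0.0]
ft_force: [0.1, 0.2, 0.3]
width: 0.0004
```

{"fn": "play_rows", "kwargs": {
  "motion": [
    [0, 0, 0, 0, 0, 0, 0],
    [0, 0, 0.06, 0, 0, 0, 0],
    [0, 0, 0.12, 0, 0, 0, 0],
    [0, 0, 0.16, 0, 0, 0, 0],
    [0, 0, 0.16, 0, 0, 0, 0]
  ]
}}

```text
time: 9.4
ee_pos: [0.5318, -0.0853, 0.1185]
eef_rot: [-0.069, 0.998, -0.0, -0.001]
ft_force: [0.4, 0.9, 0.3]
width: 0.0003
```

{"fn": "play_rows", "kwargs": {
  "motion": [
    [-0.03, 0, 0, 0, 0, 0, 0],
    [-0.06, 0, 0, 0, 0, 0, 0],
    [-0.09, 0, 0, 0, 0, 0, 0],
    [-0.12, 0, 0, 0, 0, 0, 0],
    [-0.14, 0, 0, 0, 0, 0, 0]
  ]
}}

```text
time: 10.02
ee_pos: [0.56, -0.0815, 0.1194]
eef_rot: [-0.069, 0.998, 0.0, -0.0]
ft_force: [-2.6, -0.2, -0.1]
width: 0.0004
```

{"fn": "play_rows", "kwargs": {
  "motion": [
    [-0.03, 0, 0, 0, 0, 0, 0],
    [-0.06, 0, 0, 0, 0, 0, 0],
    [-0.09, 0, 0, 0, 0, 0, 0],
    [-0.11, 0, 0, 0, 0, 0, 0],
    [-0.13, 0, 0, 0, 0, 0, 0]
  ]
}}

```text
time: 10.65
ee_pos: [0.586, -0.0778, 0.1196]
eef_rot: [-0.069, 0.998, 0.0, 0.0]
ft_force: [0.2, -1.0, 1.4]
width: 0.0002
```

```bash
python3 look.py e3.png
```

```text
10.75 [ 0.58605823 -0.07776281  0.1195327 ] [-0.10816882 -0.99511406  0.50527331]
TCP x in counter 0.020102193652363202
scene [292.7 260.1] 0.88
scene [188.8 303.1] 0.77
scene [250.4 230.5] 0.7
   0 [308. 259.]
   -1 [294. 259.]
   -2 [288. 268.]
   -3 [295. 279.]
   -4 [309. 288.]
side [155.3 231.3] 0.85
side [261.6 317.1] 0.78
side [339.1 281.1] 0.77
side [372.8 389.1] 0.57
   0 [351. 266.]
   -1 [340. 281.]
   -2 [335. 297.]
   -3 [339. 304.]
   -4 [349. 299.]
```

View pics/e3.png

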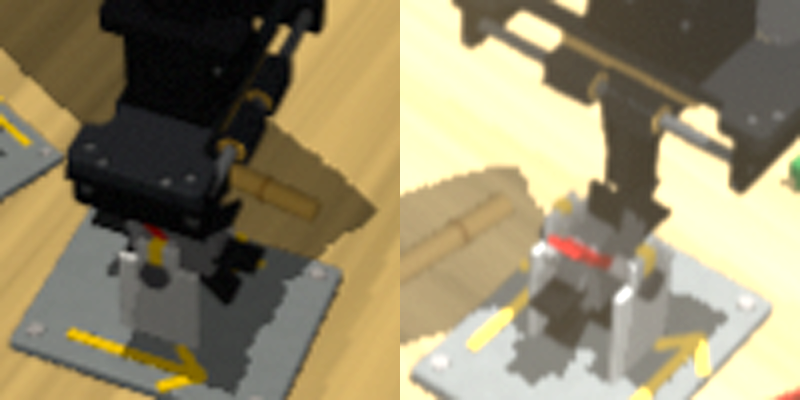

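The red tab is at -1, up-backwards, at (580,250) in the right half of the crop. One more flick will do it. After that I'll lift straight up and back away.

{"fn": "play_rows", "kwargs": {
  "motion": [
    [0, 0, -0.08, 0, 0, 0, 0],
    [0, 0, -0.16, 0, 0, 0, 0],
    [0, 0, -0.16, 0, 0, 0, 0],
    [0.14, 0, -0.16, 0, 0, 0, 0],
    [0.27, 0, -0.16, 0, 0, 0, 0]
  ]
}}

```text
time: 11.48
ee_pos: [0.5313, -0.0854, 0.1513]
eef_rot: [-0.069, 0.998, -0.0, -0.0]
ft_force: [0.4, 1.3, 0.9]
width: 0.0007
```

{"fn": "play_rows", "kwargs": {
  "motion": [
    [0, 0, 0, 0, 0, 0, 0],
    [0, 0, 0.06, 0, 0, 0, 0],
    [0, 0, 0.12, 0, 0, 0, 0],
    [0, 0, 0.16, 0, 0, 0, 0],
    [0, 0, 0.16, 0, 0, 0, 0]
  ]
}}

```text
time: 12.1
ee_pos: [0.5318, -0.0853, 0.1185]
eef_rot: [-0.069, 0.998, -0.0, -0.001]
ft_force: [-0.6, 0.2, 0.7]
width: 0.0004
```

{"fn": "play_rows", "kwargs": {
  "motion": [
    [-0.03, 0, 0, 0, 0, 0, 0],
    [-0.06, 0, 0, 0, 0, 0, 0],
    [-0.09, 0, 0, 0, 0, 0, 0],
    [-0.12, 0, 0, 0, 0, 0, 0],
    [-0.14, 0, 0, 0, 0, 0, 0]
  ]
}}

```text
time: 12.72
ee_pos: [0.56, -0.0814, 0.1195]
eef_rot: [-0.069, 0.998, 0.0, -0.0]
ft_force: [-1.2, -0.7, 0.3]
width: 0.0003
```

{"fn": "play_rows", "kwargs": {
  "motion": [
    [-0.03, 0, 0, 0, 0, 0, 0],
    [-0.06, 0, 0, 0, 0, 0, 0],
    [-0.09, 0, 0, 0, 0, 0, 0],
    [-0.11, 0, 0, 0, 0, 0, 0],
    [-0.13, 0, 0, 0, 0, 0, 0]
  ]
}}

```text
time: 13.35
ee_pos: [0.586, -0.0779, 0.1196]
eef_rot: [-0.069, 0.998, 0.0, 0.0]
ft_force: [0.7, 0.3, -0.6]
width: 0.0006
```

{"fn": "play_rows", "kwargs": {
  "motion": [
    [0, 0, -0.1, 0, 0, 0, 0],
    [0, 0, -0.3, 0, 0, 0, 0],
    [0, 0, -0.5, 0, 0, 0, 0],
    [0.3, 0, -0.6, 0, 0, 0, 0],
    [0.5, 0, -0.6, 0, 0, 0, 0]
  ]
}}

```text
time: 13.98
ee_pos: [0.4858, -0.093, 0.2419]
eef_rot: [-0.068, 0.998, -0.0, 0.002]
ft_force: [-1.4, -0.5, 0.4]
width: 0.0004
```

```bash
python3 look.py e4.png; python3 - <<'E'
from h import *
w=eyes.camera("wrist");I=w["image"];print([(np.round(d["xy"]),round(d["p"],2)) for d in eyes.landmark_of(w,"red_tab_tip")])
a=cv2.imread("pics/e4.png")[...,::-1];save(np.vstack([a[:, :],cv2.resize(I,(800,600))[400:600]*0+0])[:400],"f.png")
E
```

```text
14.075 [ 0.48393815 -0.09322619  0.24135856] [ 0.47043026 -0.59283409  0.29107809]
TCP x in counter -0.08317846252493204
scene [304.7 147.3] 0.85
scene [307.6 257.8] 0.71
scene [249.9 229.3] 0.55
   0 [308. 259.]
   -1 [294. 259.]
   -2 [288. 268.]
   -3 [295. 279.]
   -4 [309. 288.]
side [351.5 266. ] 0.94
side [262.1 316.2] 0.79
side [156.5 230.6] 0.71
side [374.8 386.1] 0.59
   0 [351. 266.]
   -1 [340. 281.]
   -2 [335. 297.]
   -3 [339. 304.]
   -4 [349. 299.]
[(array([108., 110.]), 0.95), (array([409.,  98.]), 0.86)]
```

View pics/e4.png

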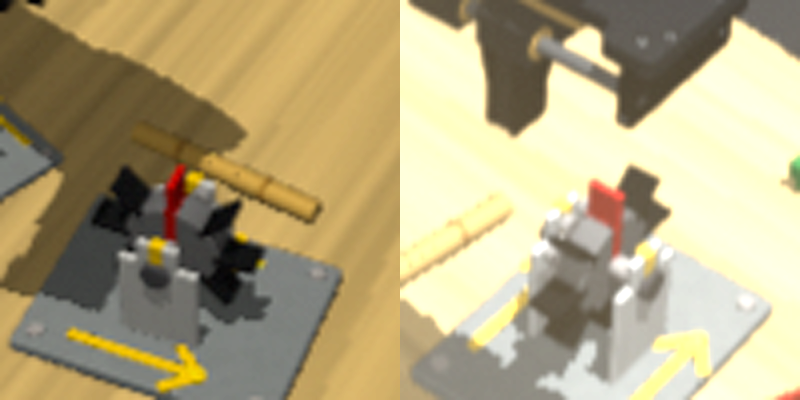

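The red tab stands upright between the pointers (crop (175,200) and (605,215)), and the gripper is clear. The base sits at the same pixels as before.

```bash
python3 -c "
from bench import job;print(job.close_job())"
```

```text
the job is handed in; nothing more can be done
None
```

The ration counter is up to date: the red tab now stands straight up between the two yellow pointers. It started four clicks short (straight down). I flicked the wheel forwards four times with the closed fingertips, checking after each flick that it had moved exactly one click.

- **Wheel:** both cameras place the red tab tip within about 1 px of where it should be at the goal, scene (308, 258) and side (351.5, 266).
- **Counter and chew stick:** by eye, the base and the stick look unmoved in the close-up views. I did not check the other things around it afterwards, but the arm did not go near them.
- **Force and time:** readings at the end of each move never passed about 3 N. The gripper was clear of everything when I handed the job in, about 14 s in.
- **Disagreement:** the camera estimates of the counter's centre differed by up to about 9 mm, and its measured size came out about 4% small. I used an average, and every flick worked with it.

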